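# Pull the retaining ring off the empty tape reel's axle

## Robot

A 7-joint arm with a two-finger parallel gripper is mounted at the origin on the work surface. World frame = base frame: x ahead of the robot, y to its left, z up, the work surface at z = 0. Lengths are in m, angles in rad, forces in N, time in s.
With the tool pointing down it reaches from about 0.4 to 0.925 m from the base axis. Payload 4.1 kg.
Tool frame: the origin (TCP) lies midway between the tips of the shut fingers; the grasp point (between the pads) lies robot.pinch_z behind it (robot.pinch_z is the distance from the TCP to the grasp point, in m); z points along the fingers, y is the direction in which the jaws open and shut (so a half turn about z gives the same grasp; the last joint's range is limited). The gripper opens to 85 mm and grips with 20 to 120 N. Pads are 22 mm wide; open, the fingers measure 114 mm over their backs; the gripper's body (76 mm by 85 mm) begins 54 mm behind the grasp point. The pads swing forward as they close: fully open they stand 13 mm farther back than shut.
Start: joints at [-1.273, 0.398, 0.045, 1.537, -0.019, 1.207, -0.051], TCP at [0.251, 0.6, 0.231] pointing down, gripper open.
Joint ranges: [-2.82, 2.82], [-0.49, 2.23], [-1.37, 1.46], [0, 2.46], [-1.36, 4.5], [0.23, 2], [-2.94, 2.94]. Speed limits (rad/s): [2.57, 2.57, 3.14, 3.14, 3.14, 3.14, 3.14].

## Interface

Orientations are given as a unit quaternion [w, x, y, z].
In Python, from rig import robot, read_camera, silhouettes gives the robot as it stands.
- The arm moves only by the tool step_arm, never from a script. Its argument "motion" is a list that holds one entry, the list of rows, each a list of 7 numbers: the shift along the tool's x, y, z in mm, then the turn, a rotation vector about the tool's x, y, z in units of 8 degrees (1.0 is 8 degrees), then the closure, from 0 (fully open) to 1 (shut). In form: [[[dx, dy, dz, wx, wy, wz, hand], ...]]. A call has 1 to 5 rows; each row shifts and turns the commanded pose from where the row before left it, along the tool's axes as they then stand; what a row does not reach is not made up. A row lasts 1/10 s, in which the tool goes at most 50 mm and 8.59 degrees, less where a joint would pass 70% of its speed; a pose out of reach is approached as far as the arm can. A call with a gripper value outside its range is refused whole. The fingers move at their own pace and stop on an object; the grip force is fixed at half the most. Time passes only in rows, so rows that do not move let the fingers close. It gives the time, the measured TCP pose, the force and the opening at its end, in the units of the state.
- robot.state(): the state, without advancing time (a new reading comes with each control period).
- read_camera(name): name is "scene" or "top" or "wrist"; returns a dict with "img" (384x512x3 uint8, red, green, blue), "z_map" (384x512 float32, m along the optical axis (not along the pixel's ray), 0 where there is no reading), "intrinsics" (3x3 intrinsics, pixels), "world_from_camera" (4x4, takes a point from camera to world coordinates); the wrist camera has in their place "mount" (4x4, takes a point from camera to tool coordinates, whose origin is the TCP and whose axes are the flange's). Camera axes: x right, y up, looking along -z (the intrinsics and any distortion apply to the point x, -y, -z); pixel columns grow to the right and rows downward; lengths in m; the calibration is good to about 2 mm. A picture is of the moment at which its call begins: read the wrist's pose just before it.
- robot.sign_off(): hands the job in, once; it reports no verdict.
Trained networks look in a picture, given as the dict that the camera call returned (one of the last four; its "shot" number tells which), for a name from the list of things; names that differ only in an ending like _2 or _b are one class to them, and where a whole thing is asked for, a point or a joint stands for the part that bears it (a point fixed in the world has none). Each returns a list of dicts, best first, with "confidence" (0 to 1); they miss things now and then, are a little off and sometimes report something else, mostly with a low value. They report only what shows in the picture. A call takes as long as a camera call. They do not tell look-alikes from the thing itself.
- silhouettes(label, picture): "mask" (384x512 bool, what is visible of it) and "rect" ([left, top, right, bottom] in pixels, round what is visible of it).
The state is a dict: "time_s": time; "joint_pos": joint angles; "joint_velocities": joint speeds; "effort": joint torques, N m; "tcp_pos": TCP position; "orientation": TCP orientation; "force": force on the tool from outside, world axes, zero at the start; "ft_torque": the same for the moment, N m; "width": finger opening in m.
Only numpy, scipy, OpenCV 4.12 (cv2) and the standard library are available. Lean on these libraries where they do the work, as an engineer would, in place of code of your own. Each camera call takes 0.05 s, during which the arm holds its last target. There are 200 camera calls.

## Task

The empty reel has to come off for changing: with the hooked pick, pull the sprung retaining ring up out of the groove in that reel's axle, without touching the ring with the fingers. Keep the ring on the hook and hang the pick back upright in its fork, with the ring still hanging on it. Leave the full reel's ring where it is.

Things in the scene. Friction and masses are not known exactly. Their poses are not given: they have to be found in the camera images.
- pick_handle (a point): Hooked pick, loose, 120 to 200 g, hanging upright in the fork. Point: centre of its wooden handle, 24 x 24 x 60 mm tall. z up, faces square to x, y. Below: steel collar 48 mm across, 6 thick (underside 36 mm below point); 5.6 mm shank straight down; 100 mm below point it bends into a level foot, 34 mm long towards the pick's -x, tip turned up (top of tip 90 mm below point).
- ring: Dark steel clip on the EMPTY reel's axle (thin 38 mm core), 42 g: sprung jaws below, upright bow above. Origin: centre of the bow's eye, 40 wide (y) x 32 high (z), wire 5 mm. Ring spans z -39 to +21 mm. Eye axis x = level shaft, 24 mm thick, 29 below origin; free end 18 mm to +x; reel flange (96 mm dia., top 18 mm above origin) 34 mm to -x. About 10 N straight up frees it; clear after 25 mm.
- ring_full: Identical ring, same origin and axes, on the identical axle of the FULL reel (wound with white tape to 89 mm diameter). It stays where it is.
- fork (a point): Fixed rack's fork, 140 mm above the bench: two level prongs along x, 18 mm wide, 8 thick, 30 mm gap. Point: mid-gap on their upper face, where the pick hangs, collar on the prongs, handle centre 36 mm above. Open to +x, prongs end 28 mm from the point; upright of the same height 68 mm to -x. z up. Pick's start axes are parallel to these (foot to -x). Below: only a 12 mm base.
Not all that is in view belongs to the job. Of the things that look like the part that bears pick_handle, the middle-sized one is meant. Leave any purple look-alike of the part that bears fork alone.

How it is judged:
By the outcome, as a careful person would: the job done as asked, in the order asked, and still so for the second after the job is handed in, with the robot touching nothing.
It also fails if it takes over 58 s, if anything falls off the work surface, if the arm or the gripper's body presses on something with over 40 N, if the wrist force passes 120 N, or if a joint passes its speed limit or range.

## Working session

There is one attempt and no reset: what is moved stays moved. The work goes in short steps, Python scripts to look and compute and a tool call to move; the robot and the scene stay as the last step left them, time stands still between calls to the robot, and variables do not carry over. Pictures are saved under pics/ and viewed, about 8 in all and at most 12, crops included, and the job is handed in when it is done.

Besides the shell and the picture viewer there is one more tool, called after "Request:" as a command line: name --argument value ..., lists and objects as JSON in quotes. step_arm: Moves the arm, as the interface text tells. Its arguments: {"type":"object","properties":{"motion":{"type":"array"}},"required":["motion"]}

```bash
mkdir -p pics; ls
cat > h.py <<'E'
import numpy as np, cv2
from rig import robot, read_camera, silhouettes
from scipy.spatial.transform import Rotation as R
def T_of(st):
    q=st['orientation'];T=np.eye(4);T[:3,:3]=R.from_quat([q[1],q[2],q[3],q[0]]).as_matrix();T[:3,3]=st['tcp_pos'];return T
def shot(n):
    st=robot.state();p=read_camera(n)
    p['W']=p['world_from_camera'] if 'world_from_camera' in p else T_of(st)@p['mount']
    return p
def cloud(p):
    z=p['z_map'];K=p['intrinsics'];v,u=np.mgrid[:z.shape[0],:z.shape[1]]
    X=np.stack([(u-K[0,2])/K[0,0]*z,-(v-K[1,2])/K[1,1]*z,-z,np.ones_like(z)],-1)
    P=(X@np.asarray(p['W']).T)[...,:3]; P[z==0]=np.nan; return P
def save(p,name): cv2.imwrite('pics/'+name,p['img'][...,::-1])
E
python3 - <<'E'
from h import *
st=robot.state();print({k:np.round(v,3) for k,v in st.items()},robot.pinch_z)
ims=[]
for n in ['scene','top']:
    p=shot(n);C=cloud(p);print(n,p.keys(),np.round(p['intrinsics'],1).tolist(),np.round(p['W'],3).tolist())
    im=p['img'][...,::-1].copy()
    for l in ['pick_handle','ring','fork']:
        for d in silhouettes(l,p):
            m=d['mask'];q=C[m];q=q[~np.isnan(q[:,0])]
            print(l,round(d['confidence'],2),d['rect'],m.sum(),np.round(np.median(q,0),3) if len(q) else 0,np.round(np.percentile(q,[3,97],axis=0),3).tolist() if len(q) else 0)
    cv2.imwrite(f'pics/{n}0.png',cv2.resize(im,(768,576)))
E
```

```text
pics
{'time_s': np.float64(0.0), 'joint_pos': array([-1.273,  0.399,  0.045,  1.538, -0.019,  1.207, -0.051]), 'joint_velocities': array([-0.001,  0.001, -0.002, -0.001, -0.   ,  0.001, -0.   ]), 'effort': array([-0.0000e+00, -4.7511e+01,  1.3650e+00, -2.5422e+01,  1.2000e-02,
        9.0000e-03, -0.0000e+00]), 'tcp_pos': array([0.251, 0.599, 0.23 ]), 'orientation': array([-0.   ,  0.197,  0.98 , -0.001]), 'force': array([-0.989, -0.54 , -0.75 ]), 'ft_torque': array([ 0.011, -0.007,  0.019]), 'width': np.float64(0.085)} 0.0187
scene dict_keys(['img', 'z_map', 'intrinsics', 'world_from_camera', 'shot', 'W']) [[432.5, 0.0, 246.6], [0.0, 432.5, 194.5], [0.0, 0.0, 1.0]] [[0.106, -0.695, 0.711, 1.212], [0.994, 0.077, -0.073, -0.156], [-0.004, 0.714, 0.7, 0.863], [0.0, 0.0, 0.0, 1.0]]
pick_handle 0.91 [165.0, 181.0, 182.4, 216.9] 449 [ 0.494 -0.254  0.164] [[0.471, -0.274, 0.113], [0.506, -0.236, 0.206]]
pick_handle 0.6 [102.4, 223.7, 127.5, 253.9] 321 [ 0.471 -0.416  0.019] [[0.428, -0.44, -0.003], [0.525, -0.398, 0.033]]
pick_handle 0.56 [135.2, 145.7, 157.0, 203.4] 629 [ 0.27  -0.343  0
[... 749 characters left out ...]
.0]]
pick_handle 0.8 [345.3, 245.6, 373.1, 309.8] 485 [ 0.277 -0.343  0.041] [[0.15, -0.373, 0.017], [0.326, -0.319, 0.065]]
pick_handle 0.65 [323.7, 183.6, 341.6, 201.2] 298 [ 0.48  -0.25   0.147] [[0.461, -0.279, 0.012], [0.508, -0.233, 0.208]]
pick_handle 0.47 [373.0, 200.4, 381.3, 210.8] 103 [ 0.454 -0.411  0.021] [[0.433, -0.423, 0.01], [0.474, -0.4, 0.035]]
ring 0.57 [144.1, 173.1, 159.3, 175.6] 43 [0.525 0.246 0.127] [[0.523, 0.225, 0.095], [0.528, 0.263, 0.139]]
fork 0.74 [361.6, 110.2, 414.5, 167.0] 1878 [ 0.647 -0.43   0.014] [[0.585, -0.486, 0.007], [0.723, -0.385, 0.142]]
fork 0.7 [187.9, 107.8, 234.1, 165.0] 1628 [0.651 0.089 0.015] [[0.592, 0.035, 0.005], [0.727, 0.154, 0.142]]
```

View pics/scene0.png

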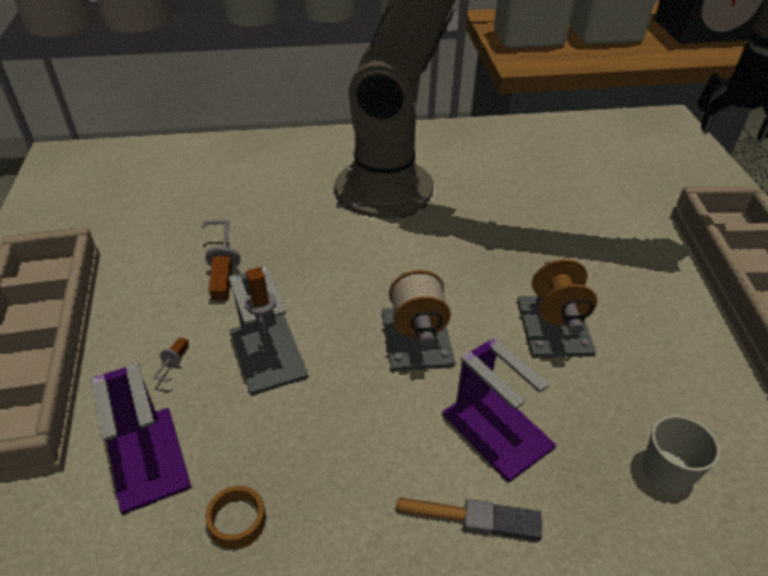

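View pics/top0.png

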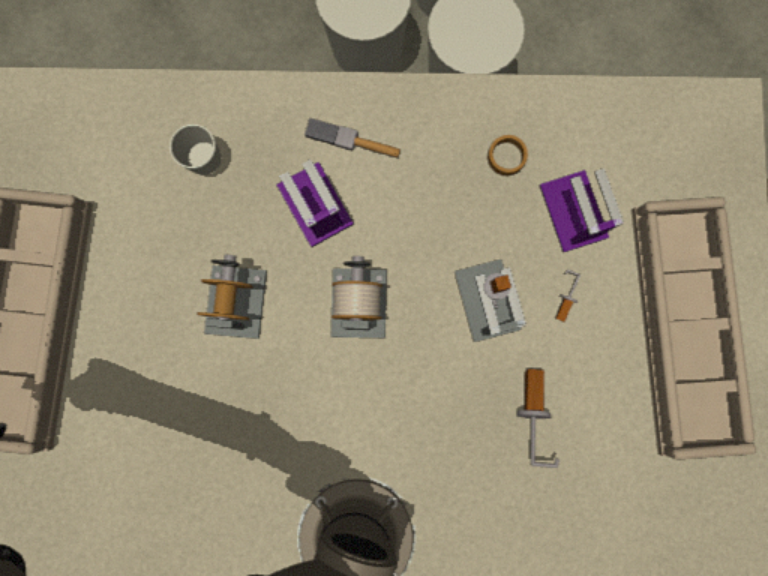

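The pick could be any of three orange-handled picks: hanging in the grey fork (scene 258,290), the larger one lying (220,275) and the smaller one lying (175,350). The hanging one is middle-sized and meant. The purple forks at (140,430) and (490,400) are decoys. The empty reel is at (563,295) and the full one at (418,305).

Run:
```python
from h import *
def rect(P):
    (c,s,a)=cv2.minAreaRect((P[:,:2]*1000).astype(np.float32));return np.round(c,1),np.round(s,1),round(a,1)
A=[]
for n in ['scene','top']:
    p=shot(n);C=cloud(p);A=C.reshape(-1,3);A=A[~np.isnan(A[:,0])]
    if n=='scene':
        cv2.imwrite('pics/crop1.png',np.hstack([cv2.resize(p['img'][165:275,130:230,::-1],None,fx=4,fy=4,interpolation=2),cv2.resize(p['img'][165:275,330:430,::-1],None,fx=4,fy=4,interpolation=2)])[:600])
    def box(x0,x1,y0,y1,z0,z1):
        m=(A[:,0]>x0)&(A[:,0]<x1)&(A[:,1]>y0)&(A[:,1]<y1)&(A[:,2]>z0)&(A[:,2]<z1);return A[m]
    print(n,'prongs',rect(box(.38,.56,-.33,-.19,.136,.146)))
    print('forkbase',rect(box(.36,.6,-.36,-.17,.008,.016)))
    b=box(.4,.56,-.3,-.2,.19,.25);print('handletop',rect(b),np.percentile(b[:,2],[5,50,95]))
    for nm,y in [('empty',.25),('full',.03)]:
        print(nm,'base',rect(box(.38,.6,y-.09,y+.09,.006,.02)))
        b=box(.515,.6,y-.06,y+.06,.06,.2);print(' front',len(b),np.round(np.percentile(b,[2,50,98],axis=0),3).tolist())
    b=box(.3,.8,.1,.35,.125,.2);print('top of flange',np.round(np.percentile(b,[2,50,98],axis=0),3).tolist())
p=shot('wrist');print(np.round(p['mount'],3).tolist(),np.round(p['intrinsics'],1).tolist())
```

```text
scene prongs (array([ 459.4, -261.4]), array([112.2,  66. ]), 15.1)
forkbase (array([ 470.7, -258.6]), array([151.9,  99.9]), 15.1)
handletop (array([ 485. , -254.6]), array([26.6, 24.7]), 11.4) [0.19254346 0.20413962 0.20671378]
empty base (array([461.8, 252.2]), array([110.8, 143.1]), 85.6)
 front 244 [[0.517, 0.224, 0.076], [0.529, 0.245, 0.096], [0.545, 0.269, 0.134]]
full base (array([493.7,  30.9]), array([222.9, 140.2]), 66.8)
 front 244 [[0.517, -0.021, 0.078], [0.529, 0.001, 0.096], [0.554, 0.035, 0.137]]
top of flange [[0.427, 0.101, 0.125], [0.645, 0.129, 0.138], [0.693, 0.272, 0.141]]
top prongs (array([ 457.7, -261.5]), array([109.4,  66.1]), 15.8)
forkbase (array([ 470. , -257.9]), array([150. ,  99.1]), 14.8)
handletop (array([ 484. , -254.2]), array([23.4, 25.4]), 15.0) [0.19642005 0.20516213 0.20912217]
empty base (array([479.3, 233.4]), array([146.9, 178.3]), 85.9)
 front 116 [[0.516, 0.224, 0.086], [0.526, 0.245, 0.097], [0.543, 0.269, 0.136]]
full base (array([492. ,  27.5]), array([222.8, 164.2]), 4.4)
 front 158 [[0.516, -0.017, 0.07], [0.528, 0.007, 0.097], [0.6, 0.088, 0.139]]
top of flange [[0.426, 0.102, 0.126], [0.641, 0.129, 0.138], [0.693, 0.272, 0.143]]
[[-0.001, 0.946, 0.323, 0.084], [1.0, 0.001, 0.001, -0.0], [0.0, 0.323, -0.946, -0.143], [0.0, 0.0, 0.0, 1.0]] [[314.5, 0.0, 248.2], [0.0, 314.5, 190.3], [0.0, 0.0, 1.0]]
```

View pics/crop1.png

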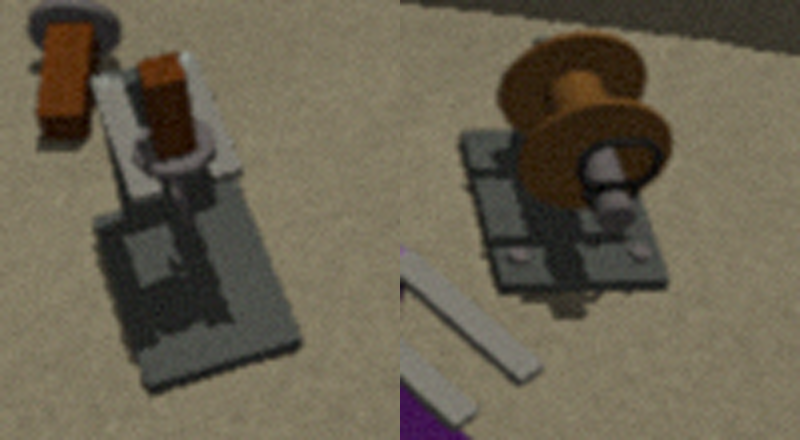

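The crop confirms the hanging pick, and the empty reel's ring with its bow upright. Moving over the ring for a wrist look.

Request:
step_arm --motion '[[[-40,-22,-8,0,0,0,0],[-40,-22,-8,0,0,0,0],[-40,-22,-8,0,0,0,0],[-40,-22,-8,0,0,0,0],[-40,-22,-8,0,0,0,0]]]'

```text
time_s: 1.05
tcp_pos: [0.3941, 0.4192, 0.2719]
orientation: [0.0, 0.197, 0.98, 0.0]
force: [0.4, 0.1, -0.7]
width: 0.0853
```

Request:
step_arm --motion '[[[-40,-22,0,0,0,0,0],[-40,-22,0,0,0,0,0],[-40,-22,0,0,0,0,0],[-40,-22,0,0,0,0,0],[-32,-17,0,0,0,0,0]]]'

```text
time_s: 1.55
tcp_pos: [0.5313, 0.2467, 0.2717]
orientation: [0.001, 0.198, 0.98, -0.0]
force: [-0.0, 1.1, 0.4]
width: 0.0849
```

Request:
step_arm --motion '[[[0,0,0,0,0,-0.8,0],[0,0,0,0,0,-0.8,0],[0,0,0,0,0,-0.74,0],[0,0,0,0,0,0,0]]]'

```text
time_s: 1.95
tcp_pos: [0.5297, 0.2496, 0.2714]
orientation: [0.0, 0.035, 0.999, 0.0]
force: [-0.5, 0.8, -0.2]
width: 0.0854
```

Run:
```python
from h import *
st=robot.state();print(st['time_s'],np.round(st['tcp_pos'],3),np.round(T_of(st)[:3,:3],3).tolist())
p=shot('wrist');save(p,'w1.png')
C=cloud(p);np.savez('w1.npz',C=C,img=p['img'])
for d in silhouettes('ring',p):
    q=C[d['mask']];q=q[~np.isnan(q[:,0])];print(round(d['confidence'],2),d['rect'],np.round(np.percentile(q,[3,50,97],axis=0),3).tolist())
```

```text
1.95 [0.53  0.25  0.271] [[-0.998, 0.07, 0.0], [0.07, 0.998, 0.0], [-0.0, 0.0, -1.0]]
0.75 [220.4, 159.1, 273.0, 178.2] [[0.521, 0.225, 0.001], [0.524, 0.248, 0.115], [0.556, 0.27, 0.137]]
```

View pics/w1.png

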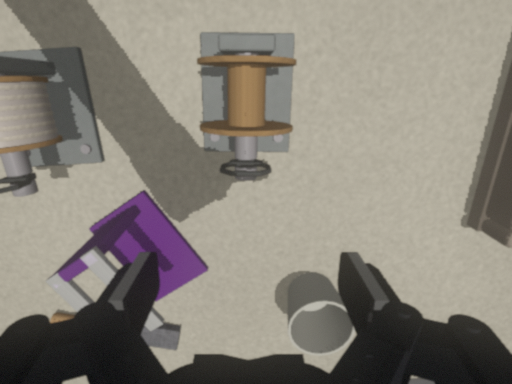

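The view shows the ring at (246,168), the empty reel's axle parallel to the tool x axis, so reel yaw is about -4°.

Run:
```python
from h import *
d=np.load('w1.npz');C=d['C'];A=C.reshape(-1,3);img=d['img']
U=np.repeat(np.arange(512)[None],384,0);V=np.repeat(np.arange(384)[:,None],512,1)
sel=lambda u0,u1,v0,v1:(U>=u0)&(U<u1)&(V>=v0)&(V<v1)
def rect(P):
    (c,s,a)=cv2.minAreaRect((P[:,:2]*1000).astype(np.float32));return np.round(c,1),np.round(s,1),round(a,1)
b=C[sel(190,310,20,200)];b=b[~np.isnan(b[:,0])]
q=b[(b[:,2]>.005)&(b[:,2]<.016)];print('base',rect(q),np.median(q[:,2]))
q=b[(b[:,2]>.07)];
ang=np.deg2rad(-4);ex=np.array([np.cos(ang),np.sin(ang)]);ey=np.array([-ex[1],ex[0]])
X=q[:,:2]@ex;Y=q[:,:2]@ey
for lo in np.arange(.38,.58,.004):
    m=(X>=lo)&(X<lo+.004)
    if m.sum()>3:
        y=Y[m];z=q[m,2];print(round(lo,3),m.sum(),'y',np.round(np.percentile(y,[2,50,98])*1000,1),(np.percentile(y,2)+np.percentile(y,98))*500,'ztop',np.round(np.percentile(z,[50,98])*1000,1))
print(np.mean((A[:,2])[(A[:,2]>-.01)&(A[:,2]<.006)]))
```

```text
base (array([460.5, 252.5]), array([110.1, 140.2]), 85.3) 0.012572321751876558
0.384 102 y [261.6 283.3 307.6] 284.5954646855936 ztop [111.6 113.2]
0.388 287 y [261.5 285.  308.7] 285.0717599615547 ztop [112.6 114. ]
0.392 283 y [261.4 285.  308.7] 285.0261293985405 ztop [112.5 114. ]
0.396 286 y [260.7 284.1 307.9] 284.3053756886015 ztop [112.4 114.2]
0.4 228 y [262.9 286.8 307.5] 285.20757916029294 ztop [ 97.5 111.2]
0.404 302 y [241.4 280.1 326.3] 283.8610915475981 ztop [128.9 133.9]
0.408 661 y [241.3 285.9 328.1] 284.7383005171215 ztop [116.7 133.7]
0.412 175 y [267.3 284.9 302.1] 284.68800157350324 ztop [101.8 105.2]
0.416 166 y [267.  284.5 301.8] 284.404272657869 ztop [102.6 105.4]
0.42 190 y [266.6 284.4 302.2] 284.4024060178054 ztop [101.9 105.4]
0.424 151 y [266.5 284.9 302.3] 284.3905282242777 ztop [102.3 105.2]
0.428 188 y [266.4 284.  301.6] 284.00053144708517 ztop [102.5 105.8]
0.432 154 y [266.3 284.9 302.5] 284.38437695854304 ztop [102.3 106.4]
0.436 170 y [266.6 283.9 302.1] 284.3396187616052 ztop [102.6 105.6]
0.44 165 y [266.3 284.8 302.3] 284.30460674302316 ztop 
[... 749 characters left out ...]
p [95.9 98.4]
0.488 86 y [272.2 283.6 295.1] 283.6126021574081 ztop [96.1 98.4]
0.492 90 y [272.1 283.6 295.1] 283.5846995987608 ztop [95.9 98.5]
0.496 89 y [272.  283.6 295.1] 283.5778799824572 ztop [96.  98.3]
0.5 100 y [260.  280.5 294. ] 277.0389019438675 ztop [ 97.2 135.4]
0.504 490 y [260.1 284.6 306.5] 283.3007183631328 ztop [120.7 137.2]
0.508 95 y [267.6 285.6 303.8] 285.7305273979743 ztop [ 98.5 135.4]
0.512 45 y [271.7 283.5 294.2] 282.9202579133874 ztop [94.9 98.3]
0.516 8 y [272.5 280.9 284.4] 278.48144221202244 ztop [97.4 98.6]
0.52 64 y [271.8 282.4 293.1] 282.4578126457249 ztop [96.2 98.6]
0.524 18 y [274.2 284.  293.9] 284.04333878847075 ztop [96.3 97.7]
0.000755785180083614
```

Request:
step_arm --motion '[[[1,-46,0,0,0,0,0],[1,-46,0,0,0,0,0],[1,-46,0,0,0,0,0],[1,-46,0,0,0,0,0],[1,-46,0,0,0,0,0]]]'

```text
time_s: 2.55
tcp_pos: [0.5082, 0.019, 0.2716]
orientation: [0.0, 0.036, 0.999, 0.0]
force: [0.5, 0.2, 0.3]
width: 0.0854
```

Request:
step_arm --motion '[[[1,-46,0,0,0,0,0],[1,-46,0,0,0,0,0],[1,-46,0,0,0,0,0],[1,-46,0,0,0,0,0],[1,-46,0,0,0,0,0]]]'

```text
time_s: 3.05
tcp_pos: [0.4872, -0.21, 0.2717]
orientation: [0.001, 0.036, 0.999, 0.0]
force: [0.5, -0.1, 0.5]
width: 0.0856
```

Request:
step_arm --motion '[[[0,-46,0,0,0,0,0],[0,0,0,0,0,-0.8,0],[0,0,0,0,0,-0.8,0],[0,0,0,0,0,-0.79,0],[0,0,0,0,0,0,0]]]'

```text
time_s: 3.55
tcp_pos: [0.4843, -0.2543, 0.2713]
orientation: [0.0, -0.131, 0.991, 0.0]
force: [-0.9, -0.3, 0.5]
width: 0.0855
```

Run:
```python
from h import *
st=robot.state();T=T_of(st);print(st['time_s'],np.round(T,4).tolist())
p=shot('wrist');save(p,'w2.png');C=cloud(p);A=C.reshape(-1,3);A=A[~np.isnan(A[:,0])]
def rect(P):
    (c,s,a)=cv2.minAreaRect((P[:,:2]*1000).astype(np.float32));return np.round(c,1),np.round(s,1),round(a,1)
def box(x0,x1,y0,y1,z0,z1):
    m=(A[:,0]>x0)&(A[:,0]<x1)&(A[:,1]>y0)&(A[:,1]<y1)&(A[:,2]>z0)&(A[:,2]<z1);return A[m]
print('prongs',rect(box(.38,.53,-.33,-.19,.136,.146)))
b=box(.45,.52,-.3,-.2,.15,.25);print('handle',len(b),np.percentile(b[:,2],[5,50,95,99]));b=b[b[:,2]>.2];print(rect(b),b.mean(0),len(b))
b=box(.45,.52,-.3,-.2,.144,.154);print('collar',rect(b),np.median(b[:,2]))
```

```text
3.55 [[-0.9659, -0.2591, 0.0002, 0.4843], [-0.2591, 0.9659, 0.0002, -0.2543], [-0.0003, 0.0001, -1.0, 0.2713], [0.0, 0.0, 0.0, 1.0]]
prongs (array([ 457.5, -262.3]), array([110.2,  66.2]), 15.3)
handle 1647 [0.1603624  0.2059997  0.20748975 0.20793355]
(array([ 483. , -255.2]), array([24.2, 24. ]), 15.2) [ 0.48186313 -0.25550094  0.20626343] 1116
collar (array([ 480.2, -256.1]), array([41.1, 47.3]), 15.4) 0.14664998267805912
```

View pics/w2.png

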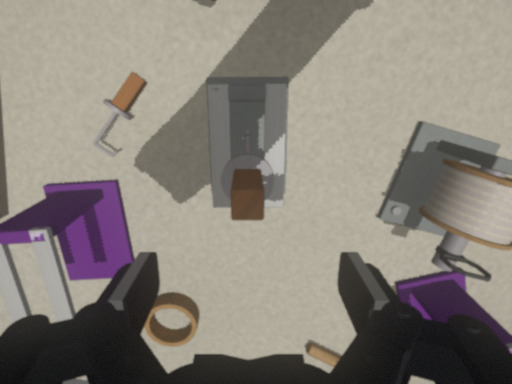

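The wrist view shows the handle at (248,195), centred between the fingers in the grey fork. Descending and gripping.

Request:
step_arm --motion '[[[1.5,-0.6,30,0,0,0,0],[0,0,30,0,0,0,0],[0,0,30,0,0,0,0],[0,0,18,0,0,0,0],[0,0,0,0,0,0,0]]]'

```text
time_s: 4.1
tcp_pos: [0.4812, -0.254, 0.1608]
orientation: [-0.003, -0.13, 0.991, 0.001]
force: [0.7, -0.2, -0.0]
width: 0.0852
```

Request:
step_arm --motion '[[[0,0,0,0,0,0,0.5],[0,0,0,0,0,0,1],[0,0,0,0,0,0,1],[0,0,0,0,0,0,1],[0,0,0,0,0,0,1]]]'

```text
time_s: 4.6
tcp_pos: [0.4837, -0.2555, 0.1643]
orientation: [0.001, -0.131, 0.991, -0.0]
force: [-0.2, -0.0, 4.4]
width: 0.0234
```

Request:
step_arm --motion '[[[0,0,0,0,0,0,1],[0,0,0,0,0,0,1],[0,0,0,0,0,0,1]]]'

```text
time_s: 4.9
tcp_pos: [0.4837, -0.2555, 0.1643]
orientation: [0.001, -0.131, 0.991, -0.0]
force: [-0.6, 0.5, 6.1]
width: 0.0233
```

Request:
step_arm --motion '[[[0,0,-10,0,0,0,1],[0,0,-25,0,0,0,1],[0,0,-25,0,0,0,1],[0,0,-25,0,0,0,1],[0,0,-25,0,0,0,1]]]'

```text
time_s: 5.4
tcp_pos: [0.4823, -0.2551, 0.2741]
orientation: [-0.001, -0.131, 0.991, 0.0]
force: [-0.2, -0.5, -2.7]
width: 0.0233
```

Request:
step_arm --motion '[[[0,0,0,0,0,0.8,1],[0,0,0,0,0,0.8,1],[0,0,0,0,0,0.875,1],[0,0,0,0,0,0,1]]]'

```text
time_s: 5.8
tcp_pos: [0.4825, -0.2551, 0.2731]
orientation: [-0.001, 0.041, 0.999, 0.0]
force: [-0.2, -0.4, -1.2]
width: 0.0232
```

Request:
step_arm --motion '[[[-5,30,0,0,0,0,1],[-5,40,0,0,0,0,1],[-5,40,0,0,0,0,1],[-5,40,0,0,0,0,1],[-5,40,0,0,0,0,1]]]'

```text
time_s: 6.3
tcp_pos: [0.5232, -0.0665, 0.2733]
orientation: [-0.0, 0.04, 0.999, 0.0]
force: [-0.2, -0.6, -1.4]
width: 0.0231
```

Request:
step_arm --motion '[[[-5,40,0,0,0,0,1],[-5,40,0,0,0,0,1],[-5,40,0,0,0,0,1],[-5,40,0,0,0,0,1],[-5,40,0,0,0,0,1]]]'

```text
time_s: 6.8
tcp_pos: [0.5645, 0.1307, 0.2732]
orientation: [-0.0, 0.04, 0.999, -0.0]
force: [0.3, -0.7, -1.7]
width: 0.0234
```

Request:
step_arm --motion '[[[-6,40,0,0,0,0,1],[-6,40,0,0,0,0,1],[-7,35,0,0,0,0,1],[0,0,0,0,0,0,1],[0,0,0,0,0,0,1]]]'

```text
time_s: 7.3
tcp_pos: [0.5925, 0.2432, 0.2724]
orientation: [-0.001, 0.039, 0.999, -0.001]
force: [-0.0, -0.1, -1.7]
width: 0.0234
```

Run:
```python
from h import *
st=robot.state();T=T_of(st);print(st['time_s'],np.round(T,4).tolist(),st['force'],st['width'])
p=shot('wrist');save(p,'w3.png');C=cloud(p)
s=shot('scene');CS=cloud(s)
np.savez('w3.npz',C=C,img=p['img'],CS=CS,simg=s['img'])
cv2.imwrite('pics/both3.png',np.hstack([cv2.resize(p['img'][60:300,130:370,::-1],(400,400)),cv2.resize(s['img'][60:300,310:510,::-1],(400,480))[:400]]))
for d in silhouettes('pick_handle',s)[:3]: print(d['confidence'],d['rect'])
```

```text
7.3 [[-0.997, 0.0775, -0.0015, 0.5925], [0.0775, 0.997, -0.0013, 0.2432], [0.0014, -0.0014, -1.0, 0.2724], [0.0, 0.0, 0.0, 1.0]] [-0.01276119 -0.10212879 -1.66388284] 0.02340083221889326
0.96 [393.9, 159.8, 421.6, 206.1]
0.64 [134.7, 144.1, 157.8, 203.9]
0.58 [102.0, 225.5, 124.0, 255.3]
```

View pics/both3.png

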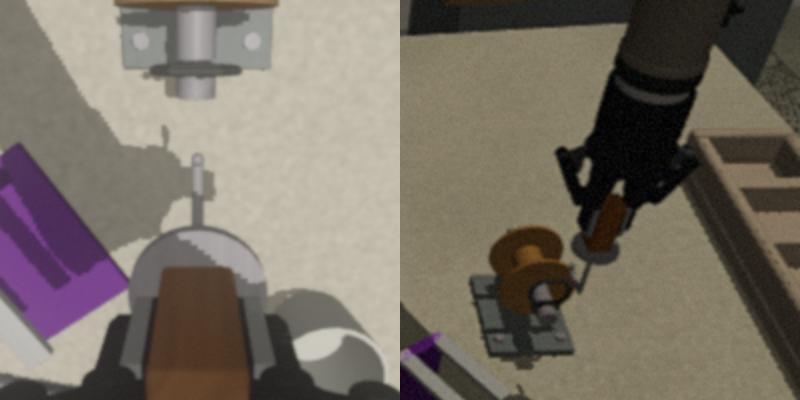

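The wrist view shows the pick's foot and tip (crop 197,160) lined up with the shaft and ring (crop 197,70). Measuring both in the tool frame.

```bash
cat > m.py <<'E'
from h import *
import sys
def meas(C,T):
    A=C.reshape(-1,3);A=A[~np.isnan(A[:,0])]
    L=(A-T[:3,3])@T[:3,:3]*1000  # tool frame mm
    L=L*[ -1,1,-1]  # reach axes: X fwd (-tool x), Y tool y, Z up
    return L
if __name__=='__main__':
    d=np.load('w3.npz');T=T_of(robot.state());L=meas(d['C'],T)
    np.set_printoptions(suppress=True,precision=1)
    # foot
    m=(L[:,0]<-5)&(L[:,0]>-50)&(abs(L[:,1])<12)&(L[:,2]<-65)&(L[:,2]>-100)
    F=L[m];print('foot',len(F),np.percentile(F,[2,50,98],axis=0))
    for x in range(-42,-4,4):
        q=F[(F[:,0]>=x)&(F[:,0]<x+4)]
        if len(q): print(x,len(q),np.percentile(q[:,1],[2,50,98]),np.percentile(q[:,2],[5,50,98]))
    m=(L[:,0]<-40)&(L[:,0]>-110)&(abs(L[:,1])<40)&(L[:,2]<-100)&(L[:,2]>-190)
    F=L[m]
    for x in range(-108,-40,3):
        q=F[(F[:,0]>=x)&(F[:,0]<x+3)]
        if len(q): print('R',x,len(q),np.percentile(q[:,1],[2,50,98]),(np.percentile(q[:,1],2)+np.percentile(q[:,1],98))/2,np.percentile(q[:,2],[50,98]))
E
python3 m.py
```

```text
foot 316 [[-37.1   0.1 -88.6]
 [-20.9   2.4 -86.1]
 [ -5.7   5.5 -78.3]]
-38 38 [0.2 2.3 5.2] [-80.5 -79.  -77.8]
-34 25 [0.1 3.1 5.3] [-87.9 -84.9 -78.1]
-30 42 [0.1 3.1 5.3] [-88.3 -86.3 -85.2]
-26 42 [0.1 2.4 5.4] [-88.4 -86.2 -85. ]
-22 41 [0.1 2.4 5.4] [-88.3 -86.4 -84.7]
-18 41 [0.1 3.1 5.4] [-88.  -86.3 -85. ]
-14 40 [0.1 2.8 5.5] [-88.4 -86.3 -84.7]
-10 39 [0.1 2.4 5.5] [-88.6 -86.1 -84.7]
-6 8 [0.2 3.2 5.4] [-88.1 -86.6 -85.4]
R -108 287 [-37.2   0.3  37.8] 0.3346621069171718 [-143.4 -139.1]
R -105 530 [-37.8   1.1  38. ] 0.09053164909899891 [-150.2 -139.5]
R -102 90 [-9.7  1.4 12.4] 1.3669078745926386 [-177.7 -175.4]
R -99 75 [-9.7  0.9 12.5] 1.385285114669676 [-177.3 -174.7]
R -96 76 [-9.8  1.9 12.6] 1.3915030879912687 [-177.8 -175.2]
R -93 92 [-9.8  1.  12.6] 1.4131012736393709 [-177.1 -175.1]
R -90 71 [-9.8  1.9 12.7] 1.4333494093746344 [-177.5 -175.3]
R -87 72 [-9.8  1.5 12.7] 1.4502446451611464 [-177.3 -175.2]
R -84 94 [-9.8  1.9 12.7] 1.4560375257559484 [-177.5 -175. ]
R -81 74 [-9.9  1.  12.8] 1.4390408328084323 [-177.4 -174.7]
R -78 71 [-9.9  2.  12.9] 1.4590432498403745 [-177.  -174.9]
R -75 66 [-9.6  1.5 12.6] 1.46420333908309 [-178.4 -174.8]
R -72 254 [-20.9   1.2  23.3] 1.19651444847638 [-143.1 -136.6]
R -69 172 [-21.9   1.2  25.3] 1.6751743874639669 [-138.1 -136.1]
R -66 20 [-7.5  2.5 11.6] 2.0503451087714684 [-177.8 -175.8]
R -63 73 [-10.1   1.1  13.2] 1.5226218004903593 [-177.5 -174.9]
R -60 71 [-10.2   2.   13.2] 1.520252719390168 [-178.1 -174.7]
R -57 73 [-10.2   1.1  13.2] 1.5378677481609335 [-177.7 -175.6]
R -54 72 [-10.2   1.6  13.3] 1.5452997432220918 [-177.8 -174.9]
R -51 22 [-9.3  1.6 12.4] 1.565128113705951 [-177.9 -175.8]
```

Request:
step_arm --motion '[[[0,-1.2,20,0,0,0,1],[0,0,20,0,0,0,1],[0,0,20,0,0,0,1],[0,0,13,0,0,0,1],[0,0,0,0,0,0,1]]]'

```text
time_s: 7.95
tcp_pos: [0.5917, 0.2397, 0.1984]
orientation: [-0.002, 0.041, 0.999, -0.001]
force: [0.0, -0.9, -2.5]
width: 0.0235
```

Request:
step_arm --motion '[[[0,0,0,0,0,0,1],[0,0,0,0,0,0,1]]]'

```text
time_s: 8.15
tcp_pos: [0.5939, 0.2412, 0.2018]
orientation: [0.001, 0.041, 0.999, 0.001]
force: [0.7, -0.8, -1.5]
width: 0.0233
```

Run:
```python
from m import *
np.set_printoptions(suppress=True,precision=1)
st=robot.state();T=T_of(st);print(np.round(T,4).tolist())
p=shot('wrist');L=meas(cloud(p),T)
s=shot('scene')
cv2.imwrite('pics/both4.png',np.hstack([cv2.resize(p['img'][60:300,130:370,::-1],(400,400)),cv2.resize(s['img'][150:270,330:450,::-1],(400,400))]))
m=(L[:,0]<-5)&(L[:,0]>-45)&(abs(L[:,1])<12)&(L[:,2]<-65)&(L[:,2]>-95);F=L[m];print('foot',np.percentile(F,[1,50,99],axis=0))
m=(L[:,0]<-52)&(L[:,0]>-65)&(abs(L[:,1])<14)&(L[:,2]<-90)&(L[:,2]>-120);F=L[m];print('shaft',np.percentile(F,[1,50,99],axis=0))
m=(L[:,0]<-60)&(L[:,0]>-85)&(abs(L[:,1])<30)&(L[:,2]<-55)&(L[:,2]>-90);F=L[m];print('ring',np.percentile(F,[1,50,99],axis=0))
```

```text
[[-0.9966, 0.0821, 0.0023, 0.5939], [0.0821, 0.9966, 0.0011, 0.2412], [-0.0022, 0.0013, -1.0, 0.2018], [0.0, 0.0, 0.0, 1.0]]
foot [[-36.6  -2.6 -87.9]
 [-20.3  -0.2 -85.2]
 [ -5.3   2.8 -76.6]]
shaft [[ -63.4  -11.5 -115.1]
 [ -57.9    0.2 -105.8]
 [ -52.1   11.8 -103.2]]
ring [[-71.8 -23.4 -82. ]
 [-69.6   0.5 -66.5]
 [-66.9  24.2 -64.3]]
```

View pics/both4.png

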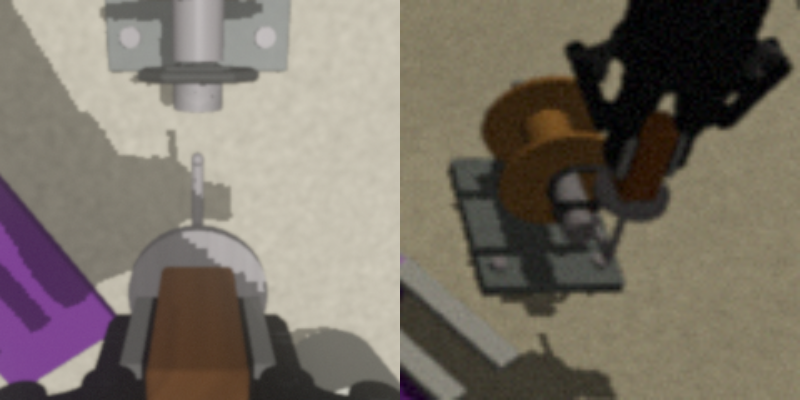

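The foot is centred on the shaft within about 0.1 mm and stands level with the eye. Lowering 2 mm and threading in.

Request:
step_arm --motion '[[[5,0,2,0,0,0,1],[10,0,0,0,0,0,1],[10,0,0,0,0,0,1],[10,0,0,0,0,0,1],[10,0,0,0,0,0,1]]]'

```text
time_s: 8.75
tcp_pos: [0.5469, 0.2451, 0.1984]
orientation: [-0.0, 0.041, 0.999, 0.0]
force: [0.2, 0.9, -1.9]
width: 0.0235
```

Request:
step_arm --motion '[[[6,0,0,0,0,0,1],[0,0,0,0,0,0,1],[0,0,0,0,0,0,1]]]'

```text
time_s: 9.05
tcp_pos: [0.5423, 0.2454, 0.1985]
orientation: [0.0, 0.041, 0.999, 0.0]
force: [0.7, 0.6, -2.0]
width: 0.0234
```

Run:
```python
from m import *
np.set_printoptions(suppress=True,precision=1)
st=robot.state();T=T_of(st);print(np.round(T,4).tolist(),st['force'])
p=shot('wrist');L=meas(cloud(p),T)
s=shot('scene')
cv2.imwrite('pics/both5.png',np.hstack([cv2.resize(p['img'][60:300,130:370,::-1],(400,400)),cv2.resize(s['img'][150:270,330:450,::-1],(400,400))]))
m=(L[:,0]<-24)&(L[:,0]>-45)&(abs(L[:,1])<3)&(L[:,2]<-65)&(L[:,2]>-95);F=L[m];print('foot/tip',np.percentile(F,[1,50,99],axis=0))
for x in range(-46,-4,3):
    q=L[(L[:,0]>=x)&(L[:,0]<x+3)&(abs(L[:,1])<30)&(L[:,2]<-55)&(L[:,2]>-97)]
    if len(q): print(x,len(q),np.percentile(q[:,1],[2,50,98]),np.percentile(q[:,2],[5,50,98]))
```

```text
[[-0.9967, 0.0817, 0.0008, 0.5423], [0.0817, 0.9967, 0.0003, 0.2454], [-0.0008, 0.0003, -1.0, 0.1985], [0.0, 0.0, 0.0, 1.0]] [ 0.7  0.6 -2. ]
foot/tip [[-36.8  -2.5 -87.6]
 [-29.6   0.5 -84.1]
 [-24.3   2.8 -76.3]]
-37 32 [-2.4 -0.2  2.2] [-79.7 -78.1 -76.3]
-34 17 [-2.2  0.5  2.7] [-81.3 -78.7 -76.5]
-31 26 [-2.5  0.1  2.7] [-87.2 -85.4 -83.5]
-28 32 [-2.5  0.1  2.8] [-87.2 -85.4 -84. ]
-25 29 [-2.5  0.5  2.8] [-87.  -85.9 -84. ]
-22 294 [-23.2   0.5  24.1] [-94.2 -71.7 -61.6]
-19 367 [-23.1   0.5  24.1] [-94.5 -64.4 -61.3]
-16 73 [-19.2  -0.2  21.3] [-92.7 -70.1 -62.4]
-10 9 [-1.7  0.5  1.9] [-85.8 -84.7 -83.8]
-7 29 [-2.6 -0.3  2.8] [-87.4 -85.5 -84. ]
```

View pics/both5.png

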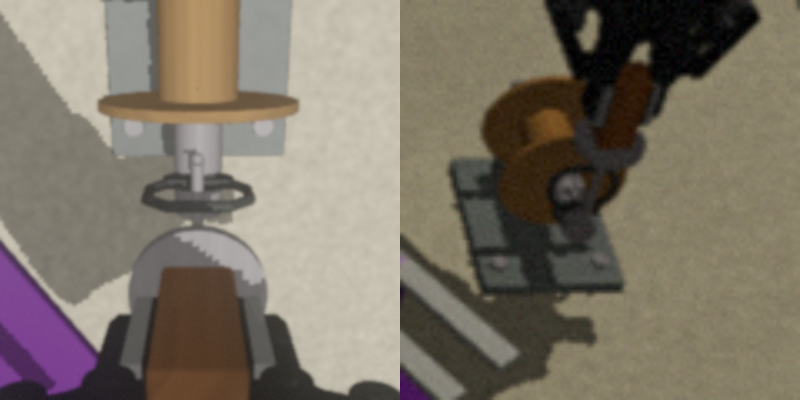

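The foot is through the eye with the tip beyond the bow (left crop 197,160). Lifting slowly.

Request:
step_arm --motion '[[[0,0,-6,0,0,0,1],[0,0,-6,0,0,0,1],[0,0,-4,0,0,0,1],[0,0,-4,0,0,0,1],[0,0,-4,0,0,0,1]]]'

```text
time_s: 9.65
tcp_pos: [0.541, 0.2449, 0.2208]
orientation: [-0.001, 0.041, 0.999, -0.001]
force: [-0.9, 0.4, -9.4]
width: 0.0236
```

Request:
step_arm --motion '[[[0,0,-4,0,0,0,1],[0,0,-4,0,0,0,1],[0,0,-4,0,0,0,1],[0,0,-4,0,0,0,1],[0,0,-4,0,0,0,1]]]'

```text
time_s: 10.15
tcp_pos: [0.5427, 0.2456, 0.2436]
orientation: [0.001, 0.041, 0.999, 0.001]
force: [-0.4, 0.2, -3.4]
width: 0.0237
```

Request:
step_arm --motion '[[[0,0,-6,0,0,0,1],[0,0,-8,0,0,0,1],[0,0,-8,0,0,0,1],[0,0,-8,0,0,0,1],[0,0,-8,0,0,0,1]]]'

```text
time_s: 10.65
tcp_pos: [0.5422, 0.2454, 0.2812]
orientation: [0.0, 0.041, 0.999, 0.0]
force: [-0.3, -0.2, -1.9]
width: 0.0229
```

Request:
step_arm --motion '[[[0,0,-6,0,0,0,1],[0,0,-3,0,0,0,1],[0,0,0,0,0,0,1],[0,0,0,0,0,0,1],[0,0,0,0,0,0,1]]]'

```text
time_s: 11.15
tcp_pos: [0.5419, 0.2452, 0.2888]
orientation: [-0.0, 0.041, 0.999, -0.0]
force: [0.1, -0.5, -2.2]
width: 0.0235
```

```bash
cat > c.py <<'E'
from m import *
import sys
np.set_printoptions(suppress=True,precision=1)
n=sys.argv[1];r=[int(v) for v in sys.argv[2:6]]
st=robot.state();T=T_of(st);print(st['time_s'],np.round(T,4).tolist(),st['force'])
p=shot('wrist');L=meas(cloud(p),T)
s=shot('scene')
cv2.imwrite('pics/'+n,np.hstack([cv2.resize(p['img'][60:300,130:370,::-1],(400,400)),cv2.resize(s['img'][r[0]:r[1],r[2]:r[3],::-1],(400,400))]))
for x in range(-49,-4,3):
    q=L[(L[:,0]>=x)&(L[:,0]<x+3)&(abs(L[:,1])<30)&(L[:,2]<-45)&(L[:,2]>-150)]
    if len(q): print(x,len(q),np.percentile(q[:,1],[2,50,98]),np.percentile(q[:,2],[2,50,98]))
E
python3 c.py both6.png 130 270 320 460
```

```text
11.15 [[-0.9967, 0.0818, -0.0008, 0.5419], [0.0818, 0.9967, -0.0004, 0.2452], [0.0007, -0.0005, -1.0, 0.2888], [0.0, 0.0, 0.0, 1.0]] [ 0.1 -0.5 -2.2]
-37 31 [-2.4 -0.2  2.2] [-79.8 -78.4 -76.5]
-34 19 [-2.4 -0.2  2.7] [-84.5 -78.7 -76.5]
-31 26 [-2.5  0.5  2.7] [-87.3 -85.2 -84. ]
-28 29 [-2.5 -0.2  2.8] [-87.4 -85.4 -83.9]
-25 33 [-2.5  0.5  2.8] [-87.8 -85.6 -84.3]
-22 470 [-23.4  -0.3  23.5] [-136.8  -97.8  -80. ]
-19 367 [-22.2  -1.   22.4] [-134.5  -86.4  -79.1]
-16 64 [-20.4   0.5  18.2] [-118.7  -86.8  -81.1]
-13 29 [-2.6  0.5  2.8] [-87.7 -85.5 -84.3]
-10 31 [-2.6  0.5  2.8] [-87.4 -85.4 -84.1]
-7 31 [-2.6 -0.3  2.8] [-87.5 -85.7 -84. ]
```

View pics/both6.png

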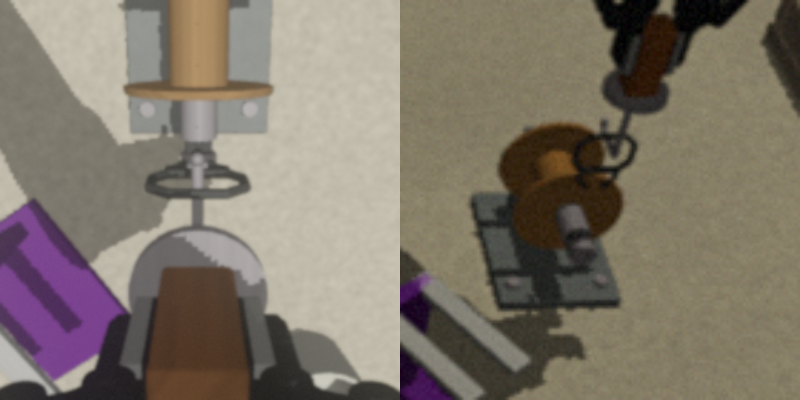

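The ring is off and hangs mid-foot on the hook (crop 197,180), and the axle is bare. Carrying it back.

Request:
step_arm --motion '[[[0,0,-6,0,0,0,1],[0,0,-12,0,0,0,1],[0,0,-14,0,0,0,1],[0,0,-8,0,0,0,1],[-3,-8,0,0,0,0,1]]]'

```text
time_s: 11.75
tcp_pos: [0.5451, 0.2389, 0.3316]
orientation: [0.002, 0.04, 0.999, 0.002]
force: [-0.8, -0.3, -2.9]
width: 0.0238
```

Request:
step_arm --motion '[[[-3,-16,0,0,0,0,1],[-4,-24,0,0,0,0,1],[-4,-28,0,0,0,0,1],[-4,-28,0,0,0,0,1],[-4,-28,0,0,0,0,1]]]'

```text
time_s: 12.25
tcp_pos: [0.5528, 0.1087, 0.3287]
orientation: [-0.001, 0.042, 0.999, -0.001]
force: [0.0, -0.7, -1.1]
width: 0.0233
```

Request:
step_arm --motion '[[[-4,-28,0,0,0,0,1],[-4,-28,0,0,0,0,1],[-4,-28,0,0,0,0,1],[-4,-28,0,0,0,0,1],[-4,-28,0,0,0,0,1]]]'

```text
time_s: 12.75
tcp_pos: [0.5607, -0.0323, 0.3287]
orientation: [-0.001, 0.042, 0.999, -0.0]
force: [1.0, -0.5, -2.4]
width: 0.0234
```

Request:
step_arm --motion '[[[-4,-28,0,0,0,0,1],[-4,-28,0,0,0,0,1],[-4,-28,0,0,0,0,1],[-4,-28,0,0,0,0,1],[-3,-28,0,0,0,0,1]]]'

```text
time_s: 13.25
tcp_pos: [0.5678, -0.1731, 0.3287]
orientation: [-0.001, 0.042, 0.999, -0.0]
force: [0.3, 0.9, -2.1]
width: 0.0232
```

Request:
step_arm --motion '[[[0,-22,0,0,0,0,1],[0,-12,0,0,0,0,1],[0,0,0,0,0,-0.5,1],[0,0,0,0,0,-0.5,1],[0,0,0,0,0,-0.5,1]]]'

```text
time_s: 13.75
tcp_pos: [0.5657, -0.2043, 0.3288]
orientation: [-0.001, -0.065, 0.998, 0.0]
force: [-0.3, 0.8, -2.3]
width: 0.0233
```

Request:
step_arm --motion '[[[0,0,0,0,0,-0.5,1],[0,0,0,0,0,-0.49,1],[0,0,0,0,0,0,1],[0,0,0,0,0,0,1],[0,0,0,0,0,0,1]]]'

```text
time_s: 14.25
tcp_pos: [0.5662, -0.2041, 0.3292]
orientation: [-0.0, -0.132, 0.991, 0.0]
force: [0.9, 0.1, -3.2]
width: 0.0235
```

```bash
python3 c.py both7.png 120 280 110 270
python3 - <<'E'
from m import *
np.set_printoptions(suppress=True,precision=1)
st=robot.state();T=T_of(st);p=shot('wrist');L=meas(cloud(p),T)
# prongs: z world ~.14
A=L;zw=A[:,2]/1000+T[2,3]
m=(abs(zw-.140)<.005)&(A[:,0]<-40)&(A[:,0]>-220)&(abs(A[:,1])<60);F=A[m]
c,s,a=cv2.minAreaRect(F[:,:2].astype(np.float32));print('prongs tool frame',c,s,a,np.median(F[:,2]),T[2,3])
for x in range(-180,-45,10):
    q=F[(F[:,0]>=x)&(F[:,0]<x+10)]
    if len(q): y=np.sort(q[:,1]);g=np.diff(y);i=g.argmax();print(x,len(q),y[0],y[-1],'gap',y[i],y[i+1])
print('front edge',np.percentile(F[:,0],[98,99.5]))
E
```

```text
14.25 [[-0.9651, -0.2617, -0.0003, 0.5662], [-0.2617, 0.9651, 0.0003, -0.2041], [0.0002, 0.0004, -1.0, 0.3292], [0.0, 0.0, 0.0, 1.0]] [ 0.9  0.1 -3.2]
-37 31 [-2.2 -0.1  2.8] [-80.1 -78.2 -76.8]
-34 19 [-2.   0.6  2.9] [-84.8 -78.6 -77.2]
-31 26 [-2.3  0.3  2.9] [-87.3 -85.5 -83.3]
-28 32 [-2.4  0.3  2.9] [-87.5 -85.4 -84.2]
-25 79 [-22.2  -5.6   8.3] [-137.9 -113.1  -84.3]
-22 513 [-23.   -1.6  23.7] [-135.3 -101.5  -80. ]
-19 317 [-20.6   5.8  23.7] [-118.3  -83.3  -79.2]
-16 26 [-5.   1.  23.4] [-90.3 -85.3 -81.1]
-13 29 [-2.4  0.6  2.9] [-87.6 -85.8 -84.4]
-10 31 [-2.4 -0.1  3. ] [-87.9 -85.4 -84. ]
-7 31 [-2.5  0.6  3. ] [-87.4 -85.5 -84.4]
prongs tool frame (-111.01564025878906, -27.67926788330078) (91.2148208618164, 64.83609771728516) 0.196028932929039 -188.63137900039044 0.32922400306768235
-160 306 -59.84745304080509 4.579849047891959 gap -42.521189927383375 -12.192332711667092
-150 461 -59.89729351366805 4.610104810012737 gap -42.415923223488775 -12.381745394588664
-140 454 -59.98777007728799 4.657235965659918 gap -42.41821072561461 -12.551141405594967
-130 438 -59.969439013339695 4.68442325569531 gap -42.39200352325974 -12.484580792255606
-120 408 -59.868663781849165 4.720650955461939 gap -42.35074112900687 -11.832056991672658
-110 402 -59.95571399146749 4.757854743252982 gap -42.282916266523195 -11.94257702394227
-100 395 -59.63376996265437 4.788925431268436 gap -42.30970331618707 -12.08228574168003
-90 363 -59.97230457466978 4.8190112586946015 gap -42.29193472925965 -12.268485298573784
-80 393 -59.96811304584608 4.87209443298131 gap -42.330672597579444 -12.383999996018291
-70 155 -59.28950778235167 4.865282311885894 gap -42.307411229724565 -11.398586283175012
front edge [-67.4 -66.3]
```

View pics/both7.png

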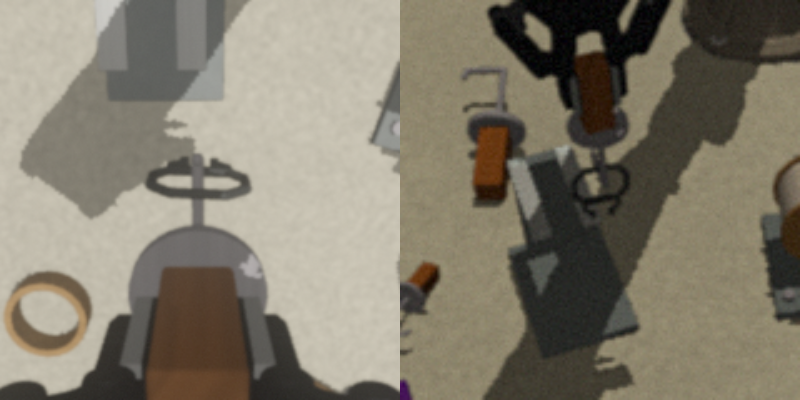

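The ring is still mid-foot (crop 197,180). The fork gap centre lies 27.7 mm to tool -y, and the seat is 93 mm ahead. Shifting and lowering in front of the prongs.

Request:
step_arm --motion '[[[0,-6,6,0,0,0,1],[0,-10,15,0,0,0,1],[0,-8,22,0,0,0,1],[0,-3.7,22,0,0,0,1],[0,0,22,0,0,0,1]]]'

```text
time_s: 14.9
tcp_pos: [0.573, -0.2328, 0.24]
orientation: [-0.001, -0.131, 0.991, -0.0]
force: [0.9, 0.1, -1.5]
width: 0.0233
```

Request:
step_arm --motion '[[[0,0,22,0,0,0,1],[0,0,22,0,0,0,1],[0,0,16,0,0,0,1],[0,0,7,0,0,0,1],[0,0,3,0,0,0,1]]]'

```text
time_s: 15.4
tcp_pos: [0.573, -0.2313, 0.1707]
orientation: [-0.001, -0.132, 0.991, 0.0]
force: [-0.2, -0.3, -1.9]
width: 0.0228
```

Request:
step_arm --motion '[[[0,0,0,0,0,0,1],[0,0,0,0,0,0,1],[0,0,0,0,0,0,1]]]'

```text
time_s: 15.7
tcp_pos: [0.5743, -0.2312, 0.1732]
orientation: [0.001, -0.133, 0.991, -0.0]
force: [0.1, 0.1, -2.8]
width: 0.0234
```

```bash
python3 c.py both8.png 150 270 130 250
python3 - <<'E'
from m import *
np.set_printoptions(suppress=True,precision=1)
st=robot.state();T=T_of(st);p=shot('wrist');L=meas(cloud(p),T)
A=L;zw=A[:,2]/1000+T[2,3]
m=(abs(zw-.140)<.005)&(A[:,0]<-45)&(A[:,0]>-220)&(abs(A[:,1])<45);F=A[m]
print('prongs Y',np.percentile(F[:,1],[1,99]),'Z',np.median(F[:,2]),'front',np.percentile(F[:,0],[98,99.5]))
y=np.sort(F[:,1]);g=np.diff(y);i=g.argmax();print('gap',y[i],y[i+1])
m=(A[:,0]>-24)&(A[:,0]<-8)&(abs(A[:,1])<26)&(A[:,2]<-5)&(A[:,2]>-35);print('collar top',np.percentile(A[m][:,2],[5,50,95]),np.percentile(A[m][:,0],[1]))
E
```

```text
15.7 [[-0.9649, -0.2627, 0.0018, 0.5743], [-0.2627, 0.9649, -0.0005, -0.2312], [-0.0016, -0.0009, -1.0, 0.1732], [0.0, 0.0, 0.0, 1.0]] [ 0.1  0.1 -2.8]
-37 30 [-2.2 -0.1  2.8] [-80.  -78.4 -76.6]
-34 20 [-2.3  0.6  2.9] [-85.2 -78.7 -77.2]
-31 27 [-2.3 -0.1  2.9] [-87.6 -85.2 -83.7]
-28 32 [-2.4  0.3  2.9] [-87.3 -85.3 -83.6]
-25 30 [-2.4  0.6  2.9] [-87.8 -85.6 -84.4]
-22 472 [-23.8  -3.1  22.7] [-136.1  -97.9  -79.6]
-19 365 [-22.2   1.4  23. ] [-134.2  -87.1  -79. ]
-16 38 [-6.7  2.9 20.1] [-97.5 -82.6 -81.1]
-13 28 [-2.4  0.3  2.9] [-87.3 -85.6 -84.2]
-10 30 [-2.4 -0.1  3. ] [-87.8 -85.8 -84.2]
-7 29 [-2.5  0.6  3. ] [-87.5 -85.2 -83.9]
prongs Y [-31.8  33.2] Z -32.37091166206049 front [-67.6 -66.5]
gap -14.1567991756983 15.549523020684578
collar top [-21.  -17.6  -7.7] [-23.9]
```

View pics/both8.png

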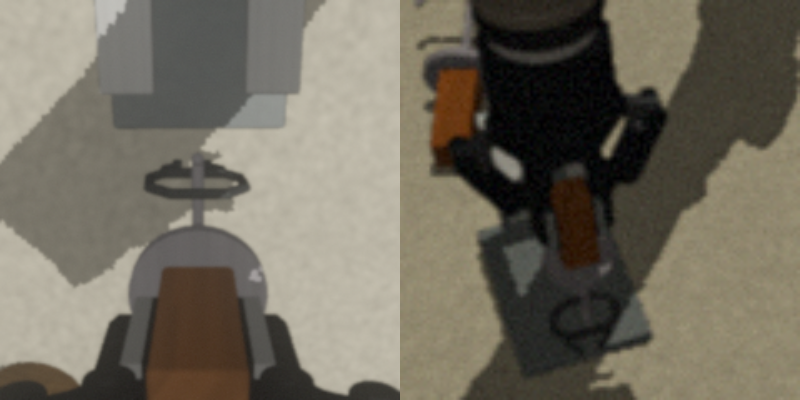

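Lateral alignment is within 0.4 mm and the collar is about 9 mm above the prongs. Sliding in.

Request:
step_arm --motion '[[[8,0.4,0,0,0,0,1],[14,0,0,0,0,0,1],[18,0,0,0,0,0,1],[18,0,0,0,0,0,1],[16,0,0,0,0,0,1]]]'

```text
time_s: 16.35
tcp_pos: [0.4999, -0.2507, 0.1723]
orientation: [-0.0, -0.132, 0.991, 0.0]
force: [0.7, -1.1, -2.0]
width: 0.0235
```

Request:
step_arm --motion '[[[12,0,0,0,0,0,1],[6,0,0,0,0,0,1],[2,0,0,0,0,0,1],[0,0,0,0,0,0,1],[0,0,0,0,0,0,1]]]'

```text
time_s: 16.85
tcp_pos: [0.4838, -0.2547, 0.1723]
orientation: [0.0, -0.133, 0.991, -0.0]
force: [0.0, -0.3, -2.1]
width: 0.0231
```

Request:
step_arm --motion '[[[0,0,3,0,0,0,1],[0,0,3,0,0,0,1],[0,0,1,0,0,0,1],[0,0,0,0,0,0,1],[0,0,0,0,0,0,1]]]'

```text
time_s: 17.35
tcp_pos: [0.483, -0.2551, 0.1652]
orientation: [-0.0, -0.133, 0.991, 0.0]
force: [-0.0, 0.2, -1.5]
width: 0.0234
```

```bash
python3 c.py both9.png 150 270 110 230
python3 - <<'E'
from m import *
np.set_printoptions(suppress=True,precision=1)
st=robot.state();T=T_of(st);p=shot('wrist');L=meas(cloud(p),T)
A=L;zw=A[:,2]/1000+T[2,3]
m=(abs(zw-.140)<.005)&(A[:,0]<-30)&(A[:,0]>-80)&(abs(A[:,1])<45);F=A[m]
print('prongs Y',np.percentile(F[:,1],[1,99]),'Z',np.median(F[:,2]))
m=(A[:,0]>-24)&(A[:,0]<-12)&(abs(A[:,1])<20)&(A[:,2]<-10)&(A[:,2]>-28);print('collar top',np.percentile(A[m][:,2],[5,50,95]),np.percentile(A[m][:,0],[1]))
E
```

```text
17.35 [[-0.9649, -0.2627, -0.0001, 0.483], [-0.2627, 0.9649, 0.0001, -0.2551], [0.0001, 0.0001, -1.0, 0.1652], [0.0, 0.0, 0.0, 1.0]] [-0.   0.2 -1.5]
-37 33 [-2.2 -0.1  2.8] [-80.3 -78.3 -76.6]
-34 17 [-2.   0.6  2.9] [-85.1 -78.3 -77.2]
-31 28 [-2.3  0.3  2.9] [-87.3 -85.2 -83.4]
-28 28 [-2.3  0.6  2.9] [-87.1 -85.8 -84. ]
-25 31 [-2.4 -0.1  2.9] [-87.5 -85.6 -84.4]
-22 396 [-20.5  -2.7  19. ] [-136.5 -106.3  -79.9]
-19 317 [-19.1   1.4  19. ] [-134.6  -84.3  -79.1]
-16 43 [-6.9  2.9 18.7] [-118.6  -84.2  -81.1]
-13 27 [-2.4  0.6  2.9] [-87.6 -85.4 -83.8]
-10 31 [-2.4 -0.1  3. ] [-87.8 -85.7 -84.3]
-7 29 [-2.5  0.6  3. ] [-88.7 -85.4 -83.8]
prongs Y [-32.5  32.3] Z -24.796139462450626
collar top [-25.1 -17.8 -13.2] [-23.9]
```

View pics/both9.png

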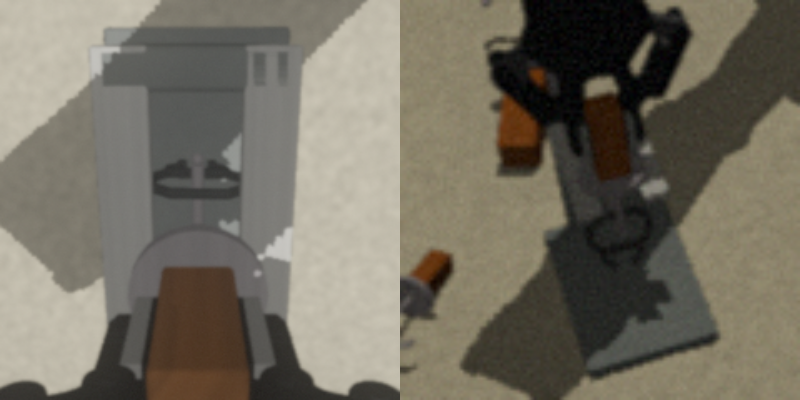

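Request:
step_arm --motion '[[[0,0,1,0,0,0,1],[0,0,0,0,0,0,1],[0,0,0,0,0,0,1]]]'

```text
time_s: 17.8
tcp_pos: [0.483, -0.2552, 0.1643]
orientation: [0.0, -0.132, 0.991, 0.0]
force: [0.1, 0.4, -1.3]
width: 0.0236
```

Request:
step_arm --motion '[[[0,0,0.6,0,0,0,1],[0,0,0,0,0,0,1],[0,0,0,0,0,0,1]]]'

```text
time_s: 18.1
tcp_pos: [0.483, -0.2552, 0.1643]
orientation: [0.0, -0.132, 0.991, 0.0]
force: [-2.6, 0.6, 5.2]
width: 0.0233
```

Seated (force +5 N up). Releasing.

Request:
step_arm --motion '[[[0,0,0,0,0,0,0.7],[0,0,0,0,0,0,0.65],[0,0,0,0,0,0,0.6],[0,0,0,0,0,0,0.5],[0,0,0,0,0,0,0.4]]]'

```text
time_s: 18.6
tcp_pos: [0.4829, -0.2552, 0.1636]
orientation: [-0.0, -0.132, 0.991, 0.0]
force: [-0.4, 0.2, -0.7]
width: 0.0511
```

Request:
step_arm --motion '[[[0,0,0,0,0,0,0.2],[0,0,0,0,0,0,0],[0,0,0,0,0,0,0],[0,0,0,0,0,0,0],[0,0,-10,0,0,0,0]]]'

```text
time_s: 19.1
tcp_pos: [0.482, -0.2546, 0.1728]
orientation: [-0.001, -0.132, 0.991, 0.001]
force: [0.2, 0.4, 0.7]
width: 0.0851
```

Request:
step_arm --motion '[[[0,0,-20,0,0,0,0],[0,0,-30,0,0,0,0],[0,0,-35,0,0,0,0],[0,0,-30,0,0,0,0],[0,0,-20,0,0,0,0]]]'

```text
time_s: 19.6
tcp_pos: [0.4836, -0.2558, 0.3121]
orientation: [0.002, -0.132, 0.991, -0.001]
force: [0.1, 0.3, -0.5]
width: 0.0854
```

Request:
step_arm --motion '[[[0,0,0,0,0,0,0],[0,0,0,0,0,0,0],[0,0,0,0,0,0,0]]]'

```text
time_s: 19.9
tcp_pos: [0.4822, -0.2547, 0.3075]
orientation: [-0.001, -0.133, 0.991, 0.001]
force: [0.2, -0.4, -0.4]
width: 0.0856
```

Run:
```python
from m import *
np.set_printoptions(suppress=True,precision=1)
def rect(P):
    (c,s,a)=cv2.minAreaRect((P[:,:2]*1000).astype(np.float32));return np.round(c,1),np.round(s,1),round(a,1)
st=robot.state();T=T_of(st);print(st['time_s'],st['tcp_pos'],st['width'],st['force'])
p=shot('wrist');s=shot('scene');C=cloud(p);A=C.reshape(-1,3);A=A[~np.isnan(A[:,0])]
def box(x0,x1,y0,y1,z0,z1):
    m=(A[:,0]>x0)&(A[:,0]<x1)&(A[:,1]>y0)&(A[:,1]<y1)&(A[:,2]>z0)&(A[:,2]<z1);return A[m]
print('handle top',rect(box(.44,.53,-.3,-.2,.2,.215)),'prongs',rect(box(.38,.53,-.33,-.19,.136,.143)))
b=box(.44,.49,-.3,-.22,.02,.1);print('ring/foot',len(b),np.percentile(b,[2,50,98],axis=0)*1000)
for l in ['ring']:
  for q in (p,s):
    for d in silhouettes(l,q):
        v=cloud(q)[d['mask']];v=v[~np.isnan(v[:,0])];print(round(d['confidence'],2),d['rect'],np.median(v,0)*1000)
cv2.imwrite('pics/both10.png',np.hstack([cv2.resize(p['img'][60:300,130:370,::-1],(400,400)),cv2.resize(s['img'][150:270,110:230,::-1],(400,400))]))
```

```text
19.9 [ 0.5 -0.3  0.3] 0.08560917371951615 [ 0.2 -0.4 -0.4]
handle top (array([ 482.5, -255.1]), array([23.8, 24. ]), 15.2) prongs (array([ 457.4, -262.3]), array([109.2,  66.2]), 15.3)
ring/foot 332 [[ 449.9 -276.7   28.2]
 [ 464.8 -261.4   79.4]
 [ 470.8 -243.4   86.1]]
0.71 [230.0, 135.7, 262.0, 145.4] [ 465.8 -258.9   53.1]
0.62 [166.9, 211.6, 182.5, 229.9] [ 469.3 -267.4   45.8]
```

Run:
```python
from h import *
for n in ['scene','top']:
    A=cloud(shot(n)).reshape(-1,3)
    for y in (.003,.247):
        m=(A[:,0]>.516)&(A[:,0]<.54)&(abs(A[:,1]-y)<.03)&(A[:,2]>.11)&(A[:,2]<.2);print(n,y,m.sum(),np.round(np.percentile(A[m],98,axis=0),3) if m.sum() else '')
st=robot.state();print(st['time_s'],robot.sign_off())
```

```text
scene 0.003 59 [0.531 0.027 0.137]
scene 0.247 0 
top 0.003 36 [0.529 0.025 0.138]
top 0.247 0 
the job is handed in; nothing more can be done
20.2 None
```

I pulled the ring out of the empty reel's axle groove with the hooked pick and hung the pick back upright in the grey fork, with the ring still on its hook. The job is handed in at 20.2 s of the 58 s allowed, and the fingers never touched the ring.

My last checks were by measurement:
- **Pick:** its handle is at (0.4825, -0.2551), within 1 mm of where it started. It stands square to the fork, with its top at the right height.
- **Ring:** it hangs on the foot below the prongs, at about (0.466, -0.260) and between roughly 0.03 and 0.086 m high.
- **Empty axle:** nothing is left where the ring was, in either the scene or the top camera.
- **Full reel's ring:** it still stands in place, with its top at 0.137 m as at the start.
- **Robot:** it is about 0.1 m above the pick, with the gripper open and no contact.

I could not view the final picture because the 12-picture limit was used up. The state after release therefore rests on depth and network measurements. No check failed or disagreed with another.

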